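# Spread a snap ring onto the turret spindle and hold it at the groove

### The job

Take the snap-ring pliers out of the tool block, put their closed tips down into the gap of the snap ring that waits on the white spool, and squeeze the handles fully so that the ring is spread and carried by the tips. Bring it over the autosampler turret's spindle and slide it down until it surrounds the groove, level and not resting on anything. Finish holding it there, still fully spread on the pliers and not let go, so that the fit can be checked before it snaps in; keep the fingers off the ring and leave the other things where they are.

Things in the scene. Friction and masses are not known exactly. Their poses are not given: they have to be found in the camera images.
- pliers_grip (a point): Snap-ring pliers (0.15 kg, 164 mm) upright in a tool block. Point midway between the two grey grips, where they are pinched, 142 mm above the foot of the tips; the handles end 22 mm above it. Axes: z up along the pliers, y the squeeze and spread direction (both sides alike), x across. Handles released: 62 mm over the outside along y, 14 mm along x.
- pliers_tip (a point): Working height of the closed tips, on the pliers' axis 134.5 mm below pliers_grip, 7.5 mm above the foot; axes as there. Closed, the two tips together are 9 mm wide (y) below this height, 12 mm at the shoulder above it, 8 mm along x. Each has on its outer side a V-groove, 8 mm high at its mouth, that centres and holds a lug of the ring. A full squeeze moves each tip 17 mm outward and 2.4 mm up.
- pliers_left (a joint): Half-angle of the pliers, rad: 0 = handles released, tips closed; 0.221 = stop, tips fully spread, handles about 36 mm over the outside. A return spring resists with 6 N at the grips before anything moves (a light pinch to 60 mm carries the pliers, tips closed) and 8 N at the stop; about 17 N with the ring. A stronger grip just presses on the stop: 20 to 40 N is good.
- tool_block: Fixed grey plastic block 60 x 64 x 50 mm, origin under its centre, z up, axes parallel to the pliers' at the start. The pliers stand in its central pocket, tips on the pocket's floor 5 mm above the bench, pocket 45 mm deep with 1 mm play, so they come out straight up. A short hex key stands in one corner, 79 mm high.
- ring_gap (a point): Steel snap ring, C-shaped, 30 g, 4 mm thick, bore 33 mm relaxed, lying flat. Point in the gap between its two out-turned lugs, at half thickness, where the closed tips belong, pliers' y along this y, pliers_tip at this height. Axes: z up, -x outward through the gap, y across it. The gap is 17 mm wide here, 25 mm at the lugs' inner ends (14 mm to +x), 14 mm at their outer ends (5 mm to -x).
- ring_bore (a point): Point of the ring 21.3 mm from ring_gap along +x, at half thickness, axes as there. When the fully spread ring is centred on the spindle, the spindle's axis passes here; the bore then clears the spindle by about 2 mm all round. Relaxed, the ring is 3 mm too small for the spindle. The ring's own spring presses the lugs into the tips' grooves, which carry it nearly level.
- ring_left (a joint): Opening angle of one half of the snap ring, rad: 0 = relaxed, about 0.26 with the pliers squeezed to their stop and the ring on the tips. The other half moves alike. The ring springs shut by itself. As it spreads, its bow is drawn about 4 mm towards the pliers.
- ring_spool: Fixed white turned stand for the ring, origin under its centre: foot 64 mm wide, 6 to 9 mm high; shoulder 40 mm wide at 30 mm height, on which the ring lies with its lugs overhanging; above it a pilot 16 mm wide up to 38 mm height inside the ring. Under the lugs there is free space down to the foot.
- groove (a point): Middle of the ring groove on the vertical steel spindle, 36 mm thick, of the autosampler turret drive; z up, 74 mm above the bench. The groove is 9 mm high and 30 mm across. The spindle ends 14.5 mm above this point, its last 4.5 mm chamfered. A 42 mm wide collar lies 9 mm below this point. The ring may stand at any yaw round the spindle.
- turret_drive: Fixed turret drive, origin under its centre: white housing 122 x 122 mm, above it a round aluminium vial plate 116 mm wide with its top 56 mm above the bench; small vials stand in some of its places, 47 mm from the axis, 79 mm above the bench. The spindle stands in the middle.
- ferrule_tin: Bystander: flat tin, 55 mm wide, 18 mm high; origin under its centre.
- septa_jar: Bystander: small jar, 39 mm wide, 47 mm high; origin under its centre.
- timer: Bystander: white lab timer, 62 x 70 x 19 mm; origin under its centre.
- wrench_b: Bystander: open-end wrench lying flat, 141 mm long; origin under its centre.
- tube_union_2: Bystander: brass tube union, 36 mm long, lying between tool block and spool.
- label_tape: Bystander: roll of paper tape, 78 mm wide, 19 mm high.
Not all that is in view belongs to the job. There is more than one size of the part that bears pliers_grip; the job needs the middle-sized.

How it is judged:
On the way, in this order (a step that is already met when the one before it is completed fails the run):
1. the pliers are lifted out of the tool block, the ring still relaxed (height (world z) of pliers_tip above 0.06 m and contact force between the fingers and pliers above 1 N and value of joint ring_left below 0.05 rad), for 0.1 s.
2. the closed tips are in the gap of the relaxed ring (x of pliers_tip in the frame of ring_gap between -0.006 and 0.01 m and y of pliers_tip in the frame of ring_gap between -0.006 and 0.006 m and z of pliers_tip in the frame of ring_gap between -0.005 and 0.005 m and value of joint pliers_left below 0.1 rad and value of joint ring_left below 0.08 rad), for 0.1 s.
3. the spread ring is carried by the pliers, clear of the spool (value of joint ring_left above 0.2 rad and height (world z) of ring_bore above 0.045 m and contact force between pliers and snap_ring above 1.5 N and contact force between snap_ring and ring_spool below 0.1 N), for 0.2 s.
At the end, for the whole second after the job is handed in: The ring is at the groove (mid-height within 2.8 mm, bore point within 4 mm of the spindle axis, tilt under 8 degrees), spread over 0.22 rad on the pliers that the fingers squeeze, still, with under 2.5 N between ring and turret drive and under 1 N between pliers and turret drive (z of ring_bore in the frame of groove between -0.0028 and 0.0028 m and horizontal distance between ring_bore and groove below 0.004 m and angle between ring_bore's own z axis and vertical below 0.14 rad and value of joint ring_left above 0.22 rad and contact force between pliers and snap_ring above 1.5 N and contact force between snap_ring and turret_drive below 2.5 N and contact force between pliers and turret_drive below 1 N and contact force between the fingers and pliers above 5 N and linear speed of snap_ring below 0.02 m/s); the arm keeps its last pose, push and grip.
It fails at once if the fingers touch the ring (contact force between the fingers and snap_ring above 0.5 N).
It fails at once if another loose thing on the bench is moved by more than 20 mm (distance of any of ferrule_tin, septa_jar, timer, wrench_b, tube_union_2, label_tape from where it was at the start of the episode above 0.02 m).
It also fails if it takes over 58 s, if anything falls off the work surface, if the arm or the gripper's body presses on something with over 40 N, if the wrist force passes 120 N, or if a joint passes its speed limit or range.

### The arm

A 6-joint arm with a two-finger parallel gripper is mounted at the origin on a cart in front of the work surface, level with it; the furniture and walls round the work are solid. World frame = base frame: x ahead of the robot, y to its left, z up, the work surface at z = 0. Lengths are in m, angles in rad, forces in N, time in s.
With the tool pointing down it reaches from about 0.425 to 0.95 m from the base axis. Payload 3.5 kg.
Tool frame: the origin (TCP) lies at the very end of the fingers, on their centre line; the grasp point (between the pads) lies 19 mm behind it; z points along the fingers, y is the line along which they close (so a half turn about z gives the same grasp; the last joint's range is limited). The gripper opens to 85 mm and grips with 20 to 120 N. Pads are 22 mm wide; open, the fingers measure 114 mm over their backs; the gripper's body (76 mm by 85 mm) begins 54 mm behind the grasp point. The pads swing forward as they close: fully open they stand 13 mm farther back than shut.
Start: joints at [0.986, 0.286, 1.577, -0, 1.279, -0.15], TCP at [0.284, 0.612, 0.231] pointing down, gripper open.
Joint ranges: [-2.77, 2.77], [-0.9, 2.22], [0.21, 2.48], [-1.53, 4.67], [0.24, 2.81], [-2.84, 2.84]. Speed limits (rad/s): [2.79, 2.79, 3.14, 3.14, 3.14, 3.14].

### API

Orientations are given as a unit quaternion [x, y, z, w].
In Python, from plant import ctrl gives the robot as it stands.
- The arm moves only by the tool carry_out, never from a script. Its argument "deltas" is one flat list of numbers, 6 for each row, row after row: the shift along the tool's x, y, z in m, then the turn, a rotation vector about the tool's x, y, z in rad. A call has 1 to 5 rows; each row is the pose to reach, as a shift and turn from the pose commanded when the call began, along the tool's axes at that moment; what a row does not reach only later rows make up. A row lasts 1/8 s, in which the tool goes at most 62.5 mm and 10.7 degrees, less where a joint would pass 70% of its speed; a pose out of reach is approached as far as the arm can. A call with a gripper value outside its range is refused whole. "grip" is the opening in per cent of the stroke, from 0 (shut) to 100 (fully open), set as the call begins (left out, the last holds). The fingers move at their own pace and stop on an object; "grip_force" is the grip in N (left out, the last holds). Time passes only in rows, so rows that repeat a pose let the fingers close. It gives the time, the measured TCP pose, the force, the opening and the grip force at its end, in the units of the state.
- ctrl.get_state(): the state, without advancing time (a new reading comes with each control period).
- ctrl.read_camera(name): name is "scene" or "top" or "wrist"; returns (picture, depth): 420x560x3 uint8, red, green, blue; 420x560 float32, m along the optical axis (not along the pixel's ray), 0 where there is no reading.
- ctrl.camera_model(name): a dict with "intrinsics" (3x3 intrinsics, pixels), "extrinsics" (4x4, takes a point from world to camera coordinates); the wrist camera has in their place "hand_eye" (4x4, takes a point from camera to tool coordinates, whose origin is the TCP and whose axes are the flange's). Camera axes: x right, y down, z forward; pixel columns grow to the right and rows downward; lengths in m; the calibration is good to about 2 mm. A picture is of the moment at which its call begins: read the wrist's pose just before it. camera_model takes no time and is no camera call.
- ctrl.sign_off(): hands the job in; it is judged then, once.
Trained networks look in the newest picture that a camera, given by its name, has taken for a name from the list of things; names that differ only in an ending like _2 or _b are one class to them, and where a whole thing is asked for, a point or a joint stands for the part that bears it (a point fixed in the world has none). Each returns a list of dicts, best first, with "score" (0 to 1); they miss things now and then, are a little off and sometimes report something else, mostly with a low value. They report only what shows in the picture. A call takes as long as a camera call. They do not tell look-alikes from the thing itself.
- ctrl.find_in(camera, query): "uv" ([column, row] in pixels, amid what is visible of it).
The state is a dict: "time": time; "qpos": joint angles; "dq": joint speeds; "joint_efforts": joint torques, N m; "eef_pos": TCP position; "tcp_rot": TCP orientation; "contact_force": force on the tool from outside, world axes, zero at the start; "wrist_torque": the same for the moment, N m; "opening": opening from 0.0 (shut) to 1.0 (fully open); "finger_force": force on a finger pad.
Only numpy, scipy, OpenCV 4.12 (cv2) and the standard library are available. Lean on these libraries where they do the work, as an engineer would, in place of code of your own. Each camera call takes 0.05 s, during which the arm holds its last target. There are 200 camera calls.

## Working session

There is one attempt and no reset: what is moved stays moved. The work goes in short steps, Python scripts to look and compute and a tool call to move; the robot and the scene stay as the last step left them, time stands still between calls to the robot, and variables do not carry over. Pictures are saved under pics/ and viewed, at most 10 in all, crops included, and the job is handed in when it is done.

Besides the shell and the picture viewer there is one more tool, called after "Emit:" as name(argument=value, ...), one argument or row to a line, values as JSON. carry_out: Moves the arm, as the interface text tells. Its arguments: {"type":"object","properties":{"deltas":{"type":"array"},"grip":{"type":"number"},"grip_force":{"type":"number"}},"required":["deltas"]}

```bash
ls; mkdir -p pics
cat > h.py <<'E'
import numpy as np, cv2
from scipy.spatial.transform import Rotation as R
from plant import ctrl
def cam(name):
    s=ctrl.get_state(); m=ctrl.camera_model(name); K=np.array(m["intrinsics"])
    if name=="wrist":
        T=np.eye(4); T[:3,:3]=R.from_quat(s["tcp_rot"]).as_matrix(); T[:3,3]=s["eef_pos"]
        W=T@np.array(m["hand_eye"])
    else: W=np.linalg.inv(np.array(m["extrinsics"]))
    im,d=ctrl.read_camera(name); return im,d,K,W
def cloud(d,K,W):
    v,u=np.mgrid[:d.shape[0],:d.shape[1]]
    p=np.stack([(u-K[0,2])/K[0,0]*d,(v-K[1,2])/K[1,1]*d,d],-1)
    return p@W[:3,:3].T+W[:3,3]
def proj(p,K,W):
    q=(np.asarray(p)-W[:3,3])@W[:3,:3]; q=q@K.T; return q[...,:2]/q[...,2:]
def save(n,im): cv2.imwrite("pics/"+n,im[...,::-1])
E
python3 - <<'E'
from h import *
s=ctrl.get_state(); print({k:np.round(v,3).tolist() for k,v in s.items()})
out=[]
for n in ["scene","top"]:
    im,d,K,W=cam(n); np.savez("pics/"+n,im=im,d=d,K=K,W=W); P=cloud(d,K,W)
    print(n,np.round(W[:3,3],3),K[0,0])
    for q in ["pliers_grip","ring_gap","tool_block","ring_spool","turret_drive","tube_union_2","septa_jar"]:
        for r in ctrl.find_in(n,q):
            u,v=map(int,r["uv"]); print(q,round(r["score"],2),u,v,np.round(P[v,u],3))
    save(n+".png",im)
E
```

```text
pics
{'time': 0.0, 'qpos': [0.986, 0.287, 1.578, 0.0, 1.279, -0.15], 'dq': [0.001, 0.001, -0.001, 0.0, -0.0, -0.0], 'joint_efforts': [-0.001, -40.597, -29.263, -0.0, 0.006, 0.0], 'eef_pos': [0.284, 0.612, 0.23], 'tcp_rot': [0.216, 0.976, -0.001, -0.0], 'contact_force': [-0.081, 0.951, -0.464], 'wrist_torque': [-0.021, 0.078, 0.017], 'finger_force': 0.0, 'opening': 0.999}
scene [-0.289 -0.924  0.713] 472.8310692722004
pliers_grip 0.83 331 314 [ 0.29  -0.51   0.072]
pliers_grip 0.6 274 214 [ 0.455 -0.203  0.112]
pliers_grip 0.59 361 245 [ 0.391 -0.504  0.182]
ring_gap 0.3 214 242 [ 0.372 -0.053  0.004]
tool_block 0.64 277 242 [ 0.438 -0.227  0.046]
tool_block 0.19 249 262 [ 0.356 -0.207  0.018]
ring_spool 0.77 331 264 [ 0.484 -0.365  0.017]
turret_drive 0.57 243 204 [ 0.508 -0.03   0.057]
turret_drive 0.19 321 218 [ 0.61  -0.235  0.042]
tube_union_2 0.61 304 261 [ 0.457 -0.301  0.011]
septa_jar 0.5 322 218 [ 0.616 -0.233  0.039]
top [ 0.188 -0.213  1.558] 537.7113372679618
pliers_grip 0.55 272 218 [ 0.452 -0.209  0.098]
pliers_grip 0.5 375 222 [ 0.433 -0.489  0.115]
pliers_grip 0.47 389 276 [ 0.294 -0.543  0.002]
ring_gap 0.38 329 207 [ 0.494 -0.374  0.03 ]
tool_block 0.9 270 224 [ 0.443 -0.203  0.053]
ring_spool 0.73 325 203 [ 0.506 -0.364  0.027]
turret_drive 0.61 200 194 [ 0.527 -0.007  0.082]
septa_jar 0.67 279 163 [ 0.622 -0.232  0.051]
```

Run:
```python
import numpy as np,cv2
a=np.load("pics/scene.npz")["im"];b=np.load("pics/top.npz")["im"]
cv2.imwrite("pics/s2.png",cv2.resize(a[150:350,180:420],(720,600),interpolation=cv2.INTER_CUBIC)[...,::-1])
cv2.imwrite("pics/t2.png",cv2.resize(b[130:310,160:400],(800,600),interpolation=cv2.INTER_CUBIC)[...,::-1])
```

```text
(no output)
```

View pics/s2.png

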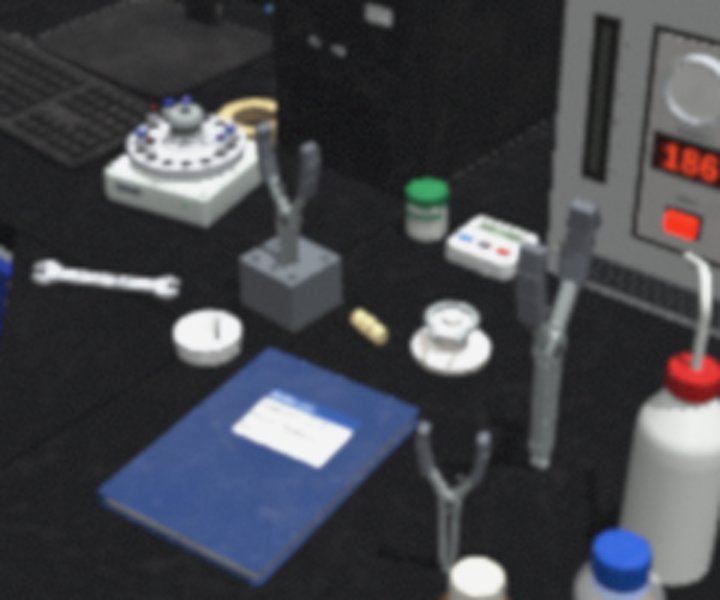

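View pics/t2.png

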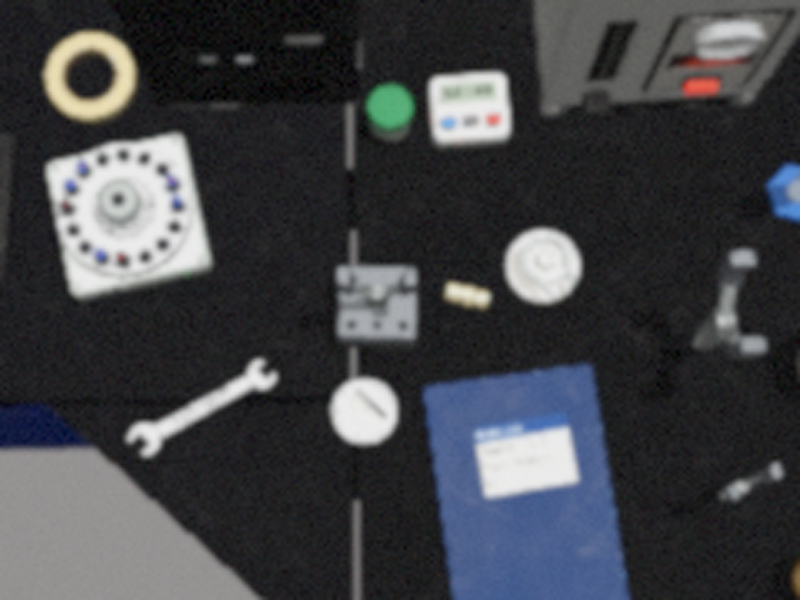

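The pliers in the grey block (scene crop ~(290,190), full-image 274,214) look like the middle size; a bigger and a smaller pair stand to the right. The ring lies on the white spool (450,325), with the turret at (185,140).

```bash
cat >> h.py <<'E'
def rows(p,yaw=None,n=5,tilt=True):
    """rows from current measured pose to world p, tool-y yaw (tool pointing down)"""
    s=ctrl.get_state(); A=R.from_quat(s["tcp_rot"]); M=A.as_matrix()
    y0=np.arctan2(M[1,1],M[0,1]); yaw=y0 if yaw is None else yaw
    ty=np.array([np.cos(yaw),np.sin(yaw),0]); tz=np.array([0,0,-1.])
    B=R.from_matrix(np.stack([np.cross(ty,tz),ty,tz],1))
    d=M.T@(np.array(p)-s["eef_pos"]); r=(A.inv()*B).as_rotvec()
    print("yaw0 %.4f"%y0,"dist %.4f"%np.linalg.norm(d),"full",np.round(d,4),np.round(r,4),"step/%d"%n,np.round(d/n,4),np.round(r/n,4))
E
python3 - <<'E'
from h import *
print(np.round(ctrl.camera_model("wrist")["hand_eye"],3), np.round(ctrl.camera_model("wrist")["intrinsics"],1))
rows([.45,.35,.30],1.137-.9)
E
```

```text
[[ 0.    -0.956 -0.293  0.075]
 [ 1.     0.     0.001 -0.001]
 [-0.001 -0.293  0.956 -0.143]
 [ 0.     0.     0.     1.   ]] [[333.7   0.  277.6]
 [  0.  333.7 205.1]
 [  0.    0.    1. ]]
yaw0 1.1360 dist 0.3177 full [-0.2607 -0.168  -0.0686] [ 1.00e-04 -0.00e+00  8.99e-01] step/5 [-0.0521 -0.0336 -0.0137] [ 0.     -0.      0.1798]
```

Emit:
carry_out(
  deltas=[-0.052,-0.0336,-0.0137,0,0,0.18,-0.104,-0.067,-0.027,0,0,0.36,-0.156,-0.101,-0.041,0,0,0.54,-0.208,-0.134,-0.055,0,0,0.72,-0.26,-0.168,-0.069,0,0,0.9],
)

```text
time: 1.42
eef_pos: [0.4477, 0.3525, 0.3001]
tcp_rot: [0.621, 0.784, 0.0, 0.0]
contact_force: [0.4, 0.3, 0.5]
opening: 0.996
finger_force: 0.0
```

Run:
```python
from h import *
s=ctrl.get_state();print(s["time"],s["eef_pos"])
rows([.47,.05,.33],1.137-1.8)
```

```text
1.425 [0.44772429 0.35245116 0.30006179]
yaw0 0.2303 dist 0.3047 full [-0.2995 -0.0473 -0.03  ] [ 7.000e-04 -6.000e-04  8.933e-01] step/5 [-0.0599 -0.0095 -0.006 ] [ 1.000e-04 -1.000e-04  1.787e-01]
```

Emit:
carry_out(
  deltas=[-0.06,-0.0095,-0.006,0,0,0.18,-0.12,-0.019,-0.012,0,0,0.36,-0.18,-0.0285,-0.018,0,0,0.54,-0.24,-0.038,-0.024,0,0,0.72,-0.3,-0.047,-0.03,0,0,0.9],
)

```text
time: 2.05
eef_pos: [0.4712, 0.0497, 0.3299]
tcp_rot: [0.9, 0.435, 0.001, 0.0]
contact_force: [1.0, -0.4, 0.8]
opening: 1.001
finger_force: 0.0
```

Run:
```python
from h import *
rows([.44,-.25,.33],-np.pi/2)
im,d,K,W=cam("wrist"); np.savez("pics/w1",im=im,d=d,K=K,W=W)
P=cloud(d,K,W)
for q in ["turret_drive"]:
    for r in ctrl.find_in("wrist",q):
        u,v=map(int,r["uv"]); print(q,round(r["score"],2),u,v,np.round(P[v,u],3))
m=(P[...,2]>.08)&(P[...,2]<.1)&(d>0)
u=np.argwhere(m); print(len(u),P[m].mean(0) if m.any() else 0)
```

```text
yaw0 -0.6697 dist 0.3013 full [-2.543e-01  1.616e-01 -1.000e-04] [ 7.000e-04 -1.200e-03  9.011e-01] step/5 [-0.0509  0.0323 -0.    ] [ 1.000e-04 -2.000e-04  1.802e-01]
turret_drive 0.69 336 152 [0.537 0.023 0.084]
2748 [ 0.61440206 -0.0589112   0.08949825]
```

Emit:
carry_out(
  deltas=[-0.044,0.0414,0,0,0,0.18,-0.088,0.083,0,0,0,0.36,-0.132,0.124,0,0,0,0.54,-0.176,0.166,0,0,0,0.72,-0.22,0.207,0,0,0,0.9],
)

```text
time: 2.78
eef_pos: [0.4992, -0.2505, 0.3295]
tcp_rot: [1.0, 0.001, 0.0, -0.0]
contact_force: [0.5, -0.6, 0.6]
opening: 1.003
finger_force: 0.0
```

Run:
```python
from h import *
im,d,K,W=cam("wrist"); np.savez("pics/w2",im=im,d=d,K=K,W=W); save("w2.png",im)
print(ctrl.get_state()["eef_pos"])
P=cloud(d,K,W)
for q in ["pliers_grip","ring_gap","ring_spool","tool_block"]:
    for r in ctrl.find_in("wrist",q):
        u,v=map(int,r["uv"]); print(q,round(r["score"],2),u,v,np.round(P[v,u],3))
```

```text
[ 0.49885368 -0.25712848  0.32861561]
pliers_grip 0.82 473 291 [ 0.289 -0.561  0.005]
pliers_grip 0.65 518 227 [ 0.426 -0.551  0.082]
ring_gap 0.58 350 155 [ 0.508 -0.346  0.033]
ring_spool 0.55 356 161 [ 0.5   -0.355  0.03 ]
tool_block 0.86 249 187 [ 0.469 -0.213  0.05 ]
```

View pics/w2.png

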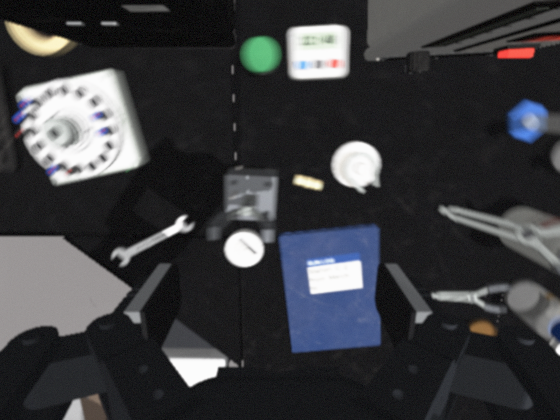

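Emit:
carry_out(
  deltas=[-0.012,0.05,0.025,0,0,0,-0.025,0.1,0.05,0,0,0,-0.025,0.1,0.05,0,0,0,-0.025,0.1,0.05,0,0,0],
)

```text
time: 3.52
eef_pos: [0.4752, -0.348, 0.2799]
tcp_rot: [1.0, 0.004, 0.0, -0.0]
contact_force: [0.5, 0.7, 0.1]
opening: 1.0
finger_force: 0.0
```

Run:
```python
from h import *
im,d,K,W=cam("wrist"); np.savez("pics/w3",im=im,d=d,K=K,W=W)
s=ctrl.get_state();print(s["eef_pos"],s["dq"].max() if hasattr(s["dq"],'max') else 0)
P=cloud(d,K,W)
for q in ["ring_gap","ring_spool"]:
    for r in ctrl.find_in("wrist",q):
        u,v=map(int,r["uv"]); print(q,round(r["score"],2),u,v,np.round(P[v,u],3))
c=proj([.495,-.365,.03],K,W); print(c); u,v=c.astype(int)
c=im[v-50:v+50,u-65:u+65]
# color + depth-height crop
z=np.clip(P[v-50:v+50,u-65:u+65,2]/.05*255,0,255).astype(np.uint8)
z=np.repeat(z[...,None],3,-1)
save("w3.png",cv2.resize(np.hstack([c,z]),(780,300),interpolation=cv2.INTER_CUBIC)); print(u-65,v-50)
```

```text
[ 0.47547672 -0.34791657  0.2804902 ] 0.004716282565289128
ring_gap 0.73 298 156 [ 0.49  -0.372  0.031]
ring_spool 0.72 284 152 [ 0.496 -0.355  0.038]
[292.25684375 151.67986164]
227 101
```

View pics/w3.png

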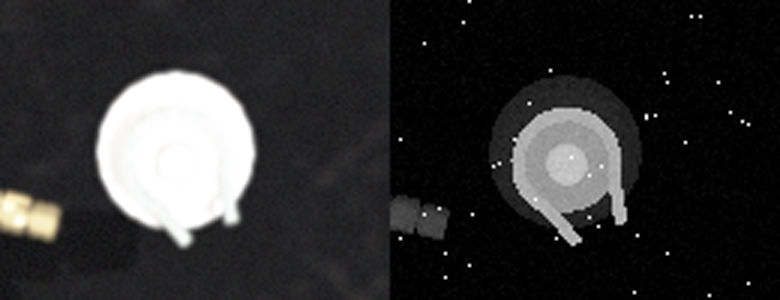

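The depth crop shows the ring clearly, with lugs running down to (575,240) and (620,220): the gap opens towards -x and slightly -y.

```bash
cat > ring.py <<'E'
from h import *
def lugs(P,d,c0=(.495,-.365)):
    r=np.hypot(P[...,0]-c0[0],P[...,1]-c0[1])
    ok=(d>0)&(r<.055)&(P[...,2]<.06)
    sh=P[ok&(P[...,2]>.026)]
    base=P[ok&(P[...,2]>.036)][:,:]   # pilot
    c=np.median(base[:,:2],0)
    foot=P[ok&(P[...,2]>.003)&(P[...,2]<.012)]
    ring=P[ok&(P[...,2]>.0318)&(P[...,2]<.036)]
    rc=np.hypot(*(ring[:,:2]-c).T)
    lug=ring[(rc>.024)&(rc<.045)]
    cy=ring[(rc<.0225)&(rc>.014)]
    x0=np.linalg.lstsq(np.c_[2*cy[:,:2],np.ones(len(cy))],(cy[:,:2]**2).sum(1),rcond=None)[0]
    print("pilot c",c,"ring c",x0[:2],"R",np.sqrt(x0[2]+x0[0]**2+x0[1]**2),"z",np.median(ring[:,2]),"pilot z",np.median(base[:,2]),len(lug))
    a=np.arctan2(lug[:,1]-x0[1],lug[:,0]-x0[0])%(2*np.pi)
    m=(a.min()+a.max())/2
    for k in range(5):
        m=(a[a>m].mean()+a[a<=m].mean())/2
    L=[lug[a>m][:,:2],lug[a<=m][:,:2]]
    ds=[];ps=[]
    for l in L:
        q=l.mean(0);w=np.linalg.svd(l-q)[2][0]; w=w*np.sign(w@(q-x0[:2]))
        t=(l-q)@w; print("lug n",len(l),"mean",q,"dir deg",np.degrees(np.arctan2(w[1],w[0])),"t",t.min(),t.max(),"end",q+w*t.max()); ds.append(w);ps.append(q)
    u=-(ds[0]+ds[1]);u/=np.linalg.norm(u)
    u2=x0[:2]-(ps[0]+ps[1])/2;u2/=np.linalg.norm(u2)
    print("ring +x yaw from dirs %.4f from centre %.4f"%(np.arctan2(u[1],u[0]),np.arctan2(u2[1],u2[0])))
    n=np.array([-u[1],u[0]])
    mid=(ps[0]+ps[1])/2
    for l in L:
        xx=(l-mid)@u; yy=(l-mid)@n
        print(" lug x %.4f..%.4f |y| %.4f..%.4f"%(xx.min(),xx.max(),abs(yy).min(),abs(yy).max()))
    return x0[:2],mid,u
E
python3 - <<'E'
from ring import *
for n in ["w3","w2"]:
    f=np.load(f"pics/{n}.npz"); P=cloud(f["d"],f["K"],f["W"])
    try: print(lugs(P,f["d"]))
    except Exception as e: print(e)
f=np.load("pics/top.npz");P=cloud(f["d"],f["K"],f["W"])
m=(f["d"]>0)&(abs(P[...,0]-.45)<.06)&(abs(P[...,1]+.205)<.06)&(P[...,2]>.1)
print("pliers top cam",P[m].min(0),P[m].max(0),m.sum())
f=np.load("pics/scene.npz");P=cloud(f["d"],f["K"],f["W"])
m=(f["d"]>0)&(abs(P[...,0]-.45)<.06)&(abs(P[...,1]+.205)<.06)&(P[...,2]>.13)
print("pliers scene",P[m].min(0),P[m].max(0),m.sum())
E
```

```text
pilot c [ 0.4916822  -0.35743799] ring c [ 0.49122797 -0.35719458] R 0.019268595634886403 z 0.034181058388671 pilot z 0.037926616375914324 75
lug n 37 mean [ 0.47330816 -0.37808171] dir deg -179.18805426917083 t -0.006624529429949571 0.005361706973884778 end [ 0.46794699 -0.37815769]
lug n 38 mean [ 0.46378778 -0.35808493] dir deg -130.67951148522093 t -0.007280357211559823 0.00577316391982779 end [ 0.46002468 -0.36246311]
ring +x yaw from dirs 0.4375 from centre 0.4476
 lug x -0.0053..0.0057 |y| 0.0079..0.0147
 lug x -0.0050..0.0063 |y| 0.0075..0.0147
(array([ 0.49122797, -0.35719458]), array([ 0.46854797, -0.36808332]), array([0.90581876, 0.42366541]))
pilot c [ 0.49178392 -0.35645107] ring c [ 0.49135261 -0.35678542] R 0.019345376695392193 z 0.034136445116910386 pilot z 0.037651912656744696 57
lug n 30 mean [ 0.47317358 -0.37792221] dir deg -174.5379177046279 t -0.007416340729680173 0.005353836866784199 end [ 0.46784405 -0.37843183]
lug n 27 mean [ 0.4636435  -0.35773314] dir deg -129.63184089101264 t -0.0068435973873626306 0.005272903025753914 end [ 0.46028017 -0.36179411]
ring +x yaw from dirs 0.4872 from centre 0.4486
 lug x -0.0055..0.0061 |y| 0.0075..0.0146
 lug x -0.0044..0.0068 |y| 0.0077..0.0144
(array([ 0.49135261, -0.35678542]), array([ 0.46840854, -0.36782767]), array([0.88364211, 0.46816303]))
pliers top cam [ 0.44647425 -0.24385699  0.10004575] [ 0.46069683 -0.18253006  0.17448379] 107
pliers scene [ 0.44432657 -0.24420152  0.13007606] [ 0.46292872 -0.17847132  0.17222279] 191
```

Emit:
carry_out(
  deltas=[0,-0.045,0,0,0,0,0,-0.09,0,0,0,0,0,-0.136,0,0,0,0,0,-0.136,0,0,0,0,0,-0.136,0,0,0,0],
)

```text
time: 4.3
eef_pos: [0.474, -0.2132, 0.2802]
tcp_rot: [1.0, 0.004, 0.001, 0.001]
contact_force: [0.3, -0.7, -0.8]
opening: 0.999
finger_force: 0.0
```

Run:
```python
from h import *
im,d,K,W=cam("wrist"); np.savez("pics/w4",im=im,d=d,K=K,W=W)
print(ctrl.get_state()["eef_pos"])
for n in ["w4","w3","w2","scene","top"]:
    f=np.load(f"pics/{n}.npz");P=cloud(f["d"],f["K"],f["W"])
    b=(f["d"]>0)&(abs(P[...,0]-.453)<.04)&(abs(P[...,1]+.211)<.05)
    m=b&(P[...,2]>.12)&(P[...,2]<.176); q=P[m]
    if m.sum()<10: print(n,"few"); continue
    L=q[q[:,1]>-.211];Rr=q[q[:,1]<=-.211]
    for l in (L,Rr): print(n,len(l),"lo",l.min(0).round(4),"hi",l.max(0).round(4),"med",np.median(l,0).round(4),"top",np.median(l[l[:,2]>l[:,2].max()-.008],0).round(4))
f=np.load("pics/w4.npz");P=cloud(f["d"],f["K"],f["W"])
m=(f["d"]>0)&(abs(P[...,0]-.453)<.06)&(abs(P[...,1]+.211)<.06)&(P[...,2]>.044)&(P[...,2]<.056)
print("block",cv2.minAreaRect((P[m][:,:2]*1000).astype(np.float32)),np.median(P[m][:,2]))
c=proj([.453,-.211,.15],K,W).astype(int);print(c)
u,v=c; y0=max(v-75,0);z=np.clip((P[...,2])/.18*255,0,255).astype(np.uint8)[...,None].repeat(3,-1)
x0=max(u-100,0)
save("w4.png",cv2.resize(np.hstack([im[y0:y0+150,x0:x0+200],z[y0:y0+150,x0:x0+200]]),(800,300)))
```

```text
[ 0.47392804 -0.21371872  0.28001473]
w4 501 lo [ 0.4443 -0.2056  0.1201] hi [ 0.4587 -0.1795  0.1708] med [ 0.4545 -0.1872  0.1518] top [ 0.4521 -0.1848  0.169 ]
w4 485 lo [ 0.4419 -0.2423  0.1207] hi [ 0.4573 -0.2255  0.1714] med [ 0.4531 -0.2347  0.1519] top [ 0.45   -0.2369  0.1688]
w3 883 lo [ 0.4438 -0.2062  0.12  ] hi [ 0.4586 -0.1804  0.1715] med [ 0.4526 -0.1886  0.1491] top [ 0.4517 -0.1862  0.1688]
w3 559 lo [ 0.442  -0.243   0.1201] hi [ 0.4569 -0.226   0.171 ] med [ 0.4522 -0.2396  0.1594] top [ 0.4497 -0.2385  0.1687]
w2 418 lo [ 0.444  -0.2056  0.1201] hi [ 0.4586 -0.18    0.171 ] med [ 0.4539 -0.188   0.1494] top [ 0.452  -0.1851  0.1689]
w2 314 lo [ 0.4421 -0.2422  0.1202] hi [ 0.4571 -0.2255  0.1706] med [ 0.454  -0.236   0.1598] top [ 0.4501 -0.2374  0.1689]
scene 125 lo [ 0.4459 -0.2048  0.12  ] hi [ 0.4629 -0.1785  0.1712] med [ 0.4525 -0.1882  0.1462] top [ 0.4544 -0.1861  0.1692]
scene 110 lo [ 0.4443 -0.2442  0.1213] hi [ 0.4617 -0.2266  0.1722] med [ 0.4497 -0.2393  0.1501] top [ 0.45   -0.2397  0.1689]
top 39 lo [ 0.4485 -0.2064  0.12  ] hi [ 0.4605 -0.1825  0.1732] med [ 0.4544 -0.1884  0.1488] top [ 0.4553 -0.1857  0.1698]
top 40 lo [ 0.4465 -0.2439  0.1257] hi [ 0.4607 -0.2281  0.1745] med [ 0.4521 -0.2371  0.1611] top [ 0.4538 -0.2383  0.17  ]
block ((453.164306640625, -210.75833129882812), (64.08373260498047, 60.338233947753906), 87.92578887939453) 0.05014432794669815
[274 218]
```

View pics/w4.png

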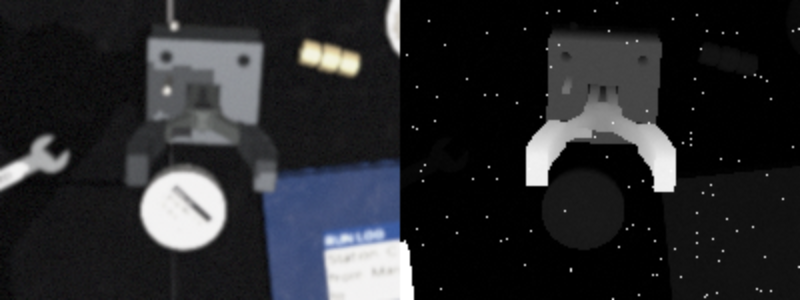

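Run:
```python
from h import *
rows([.451,-.211,.128],-np.pi/2-.037)
```

```text
yaw0 -1.5634 dist 0.1538 full [-0.0231 -0.0031  0.152 ] [ 0.0011 -0.0011  0.0444] step/5 [-0.0046 -0.0006  0.0304] [ 0.0002 -0.0002  0.0089]
```

Emit:
carry_out(
  deltas=[-0.023,-0.003,0.03,0.001,-0.001,0.044,-0.023,-0.003,0.06,0.001,-0.001,0.044,-0.023,-0.003,0.1,0.001,-0.001,0.044,-0.023,-0.003,0.13,0.001,-0.001,0.044,-0.023,-0.003,0.152,0.001,-0.001,0.044],
  grip=100,
)

```text
time: 4.97
eef_pos: [0.45, -0.2115, 0.1257]
tcp_rot: [1.0, -0.019, -0.001, -0.001]
contact_force: [0.5, -0.7, -0.1]
opening: 0.997
finger_force: 0.0
```

Emit:
carry_out(
  deltas=[0,0,0,0,0,0,0,0,0,0,0,0],
)

```text
time: 5.22
eef_pos: [0.4512, -0.2117, 0.1284]
tcp_rot: [1.0, -0.019, 0.0, 0.0]
contact_force: [0.4, -0.3, -0.8]
opening: 1.0
finger_force: 0.0
```

Run:
```python
from h import *
rows([.451,-.211,.128],-np.pi/2-.037)
```

```text
yaw0 -1.6088 dist 0.0008 full [-0.0002 -0.0007  0.0004] [ 0.     -0.0003 -0.001 ] step/5 [-0.     -0.0001  0.0001] [ 0.     -0.0001 -0.0002]
```

Emit:
carry_out(
  deltas=[0,0,0,0,0,0,0,0,0,0,0,0,0,0,0,0,0,0,0,0,0,0,0,0],
  grip=70,
  grip_force=20,
)

```text
time: 5.72
eef_pos: [0.4523, -0.2117, 0.1302]
tcp_rot: [1.0, -0.019, 0.002, 0.001]
contact_force: [-0.6, 0.5, 5.4]
opening: 0.698
finger_force: 5.3
```

Emit:
carry_out(
  deltas=[0,0,-0.008,0,0,0,0,0,-0.022,0,0,0,0,0,-0.04,0,0,0,0,0,-0.058,0,0,0,0,0,-0.075,0,0,0],
)

```text
time: 6.35
eef_pos: [0.4508, -0.2107, 0.204]
tcp_rot: [1.0, -0.019, -0.0, -0.0]
contact_force: [0.3, 0.2, -2.3]
opening: 0.697
finger_force: 5.2
```

Emit:
carry_out(
  deltas=[0,0,0,0,0,0,0,0,0,0,0,0],
)

```text
time: 6.6
eef_pos: [0.4503, -0.2105, 0.2019]
tcp_rot: [1.0, -0.019, -0.001, -0.001]
contact_force: [-0.8, 0.3, -1.5]
opening: 0.698
finger_force: 5.2
```

Run:
```python
from h import *
for n in ["scene","top","wrist"]:
    im,d,K,W=cam(n); np.savez("pics/h_"+n,im=im,d=d,K=K,W=W); P=cloud(d,K,W)
    s=ctrl.get_state()
    if n=="scene":
        u,v=proj([.45,-.211,.15],K,W).astype(int); print(u,v); save("h1.png",cv2.resize(im[v-80:v+80,u-80:u+80],(600,600),interpolation=cv2.INTER_CUBIC))
print(s["eef_pos"],s["finger_force"],s["contact_force"])
rows([.4685,-.368,.23],-1.124)
```

```text
274 202
[ 0.45013684 -0.21037783  0.20126742] 5.16325293952832 [-0.3498781   0.35298215 -1.82527272]
yaw0 -1.6080 dist 0.1613 full [ 0.0241  0.1568 -0.0291] [-0.0028  0.0021 -0.484 ] step/5 [ 0.0048  0.0314 -0.0058] [-0.0006  0.0004 -0.0968]
```

View pics/h1.png

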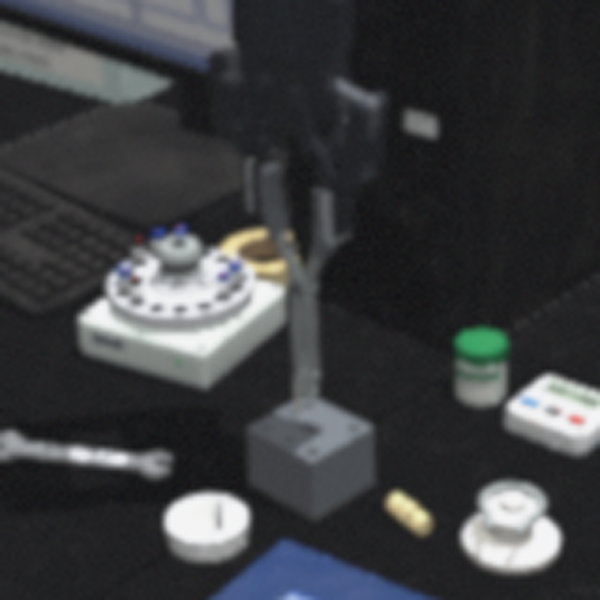

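Only the pliers have come up, closed and upright, tips about over the block's top ((305,395)). Going over the ring.

Emit:
carry_out(
  deltas=[0.001,0.005,-0.014,0,0,-0.08,0.008,0.04,-0.014,-0.001,0.001,-0.18,0.015,0.08,-0.014,-0.001,0.001,-0.3,0.02,0.12,-0.014,-0.002,0.001,-0.4,0.024,0.157,-0.014,-0.003,0.002,-0.484],
)

```text
time: 7.38
eef_pos: [0.4686, -0.3696, 0.2151]
tcp_rot: [0.975, 0.223, 0.0, 0.0]
contact_force: [0.9, 0.4, -1.8]
opening: 0.699
finger_force: 5.2
```

Emit:
carry_out(
  deltas=[0,0,0,0,0,0,0,0,0,0,0,0],
)

```text
time: 7.62
eef_pos: [0.4684, -0.3678, 0.2151]
tcp_rot: [0.975, 0.221, 0.0, -0.0]
contact_force: [0.3, 0.3, -2.0]
opening: 0.7
finger_force: 5.2
```

Run:
```python
from h import *
im,d,K,W=cam("wrist"); np.savez("pics/w5",im=im,d=d,K=K,W=W); P=cloud(d,K,W)
s=ctrl.get_state();print(s["eef_pos"],s["finger_force"],s["contact_force"])
T=R.from_quat(s["tcp_rot"]); Q=(P-s["eef_pos"])@T.as_matrix()
b=(d>0)&(abs(Q[...,0])<.04)&(abs(Q[...,1])<.05)
for lo in np.arange(-.03,.14,.01):
    q=Q[b&(Q[...,2]>=lo)&(Q[...,2]<lo+.01)]
    if len(q)>3: print("z %.3f"%lo,len(q),"x",q[:,0].min().round(4),q[:,0].max().round(4),"y",np.percentile(q[:,1],[1,50,99]).round(4))
rows([.4685,-.368,.215],-1.124)
print(proj(s["eef_pos"]+T.apply([0,0,.115]),K,W))
save("w5.png",im[:,80:480])
```

```text
[ 0.46859268 -0.36748191  0.21537539] 5.163745539175579 [ 0.27554701  0.39920111 -0.64499439]
z -0.030 1653 x -0.0078 0.0106 y [-0.0428  0.0208  0.0433]
z -0.020 1415 x -0.0083 0.0108 y [-0.0423  0.02    0.0427]
z -0.010 838 x -0.0087 0.01 y [-0.0325 -0.0175  0.0319]
z 0.000 654 x -0.0085 0.0056 y [-0.0251 -0.0068  0.0255]
z 0.010 563 x -0.0058 0.0048 y [-0.0171 -0.0067  0.0174]
z 0.020 446 x -0.0061 0.0024 y [-0.0135  0.0038  0.0146]
z 0.030 464 x -0.007 0.0045 y [-0.009   0.0004  0.0098]
z 0.040 125 x 0.0015 0.0043 y [-0.0085  0.0004  0.0097]
z 0.050 85 x 0.0004 0.0027 y [-0.0083  0.0017  0.0093]
z 0.060 83 x -0.0013 0.002 y [-0.0081 -0.0029  0.009 ]
z 0.070 84 x -0.0053 0.0018 y [-0.008   0.0039  0.0094]
z 0.080 60 x 0.0003 0.0018 y [-0.0081  0.004   0.0091]
z 0.090 68 x -0.0055 0.0019 y [-0.0078 -0.0026  0.0094]
z 0.100 57 x -0.002 0.0015 y [-0.0081  0.0043  0.0098]
z 0.110 69 x -0.0066 0.0015 y [-0.0067  0.0029  0.0084]
z 0.120 47 x -0.0066 0.0014 y [-0.0053 -0.0004  0.007 ]
yaw0 -1.1240 dist 0.0006 full [-0.0003  0.0004  0.0004] [ 0.0002 -0.0006 -0.    ] step/5 [-0.0001  0.0001  0.0001] [ 0.     -0.0001 -0.    ]
[277.46418908 199.08392371]
```

View pics/w5.png

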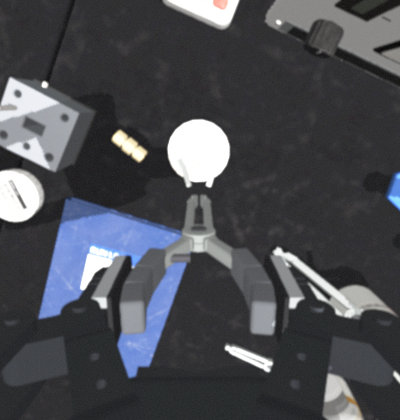

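```bash
cat > tip.py <<'E'
from ring import *
def tip(f,s):
    P=cloud(f["d"],f["K"],f["W"]);d=f["d"]
    M=R.from_quat(s["tcp_rot"]).as_matrix();Q=(P-s["eef_pos"])@M
    b=(d>0)&(abs(Q[...,0])<.012)&(abs(Q[...,1])<.016)
    for lo in np.arange(.098,.134,.002):
        q=Q[b&(Q[...,2]>=lo)&(Q[...,2]<lo+.002)]
        if len(q)>2: print("z %.3f"%lo,len(q),"x",q[:,0].min().round(4),q[:,0].max().round(4),"y",q[:,1].min().round(4),q[:,1].max().round(4))
    return P
E
python3 - <<'E'
from tip import *
f=np.load("pics/w5.npz"); s=ctrl.get_state()
P=tip(f,s)
print(lugs(P,f["d"],(.4915,-.357)))
E
```

```text
z 0.098 10 x -0.0015 0.0016 y -0.0079 0.0072
z 0.100 10 x 0.0002 0.0014 y -0.0049 0.0088
z 0.102 14 x 0.0003 0.0014 y -0.008 0.0089
z 0.104 9 x 0.0005 0.0015 y -0.0065 0.009
z 0.106 12 x -0.002 0.0014 y -0.0081 0.0098
z 0.108 12 x -0.0004 0.0013 y -0.0074 0.0098
z 0.110 9 x 0.0009 0.0014 y -0.0067 0.0083
z 0.112 14 x -0.0038 0.0015 y -0.0052 0.0076
z 0.114 21 x -0.0066 0.0012 y -0.0068 0.0085
z 0.116 9 x -0.0066 0.0012 y -0.0036 0.0045
z 0.118 16 x -0.0056 0.0013 y -0.0012 0.0053
z 0.120 12 x -0.0066 0.0011 y -0.0045 0.007
z 0.122 22 x -0.0065 0.0014 y -0.0053 0.007
z 0.124 13 x -0.0062 0.0009 y -0.0029 0.0062
pilot c [ 0.49172249 -0.35707479] ring c [ 0.4912299  -0.35728052] R 0.019285464251256847 z 0.03410913990978931 pilot z 0.037663607221826934 107
lug n 54 mean [ 0.47340513 -0.37827322] dir deg -176.06647966967645 t -0.007193539647362008 0.005510987084957495 end [ 0.46790713 -0.37865127]
lug n 53 mean [ 0.46391556 -0.35802596] dir deg -131.81706509433369 t -0.006822623164366266 0.005590701384214297 end [ 0.46018794 -0.36219258]
ring +x yaw from dirs 0.4548 from centre 0.4488
 lug x -0.0053..0.0062 |y| 0.0078..0.0147
 lug x -0.0053..0.0061 |y| 0.0081..0.0150
(array([ 0.4912299 , -0.35728052]), array([ 0.46866035, -0.36814959]), array([0.89834808, 0.43928433]))
```

Emit:
carry_out(
  deltas=[0.0014,0,0.01,0,0,0,0.0014,0,0.025,0,0,0,0.0014,0,0.035,0,0,0,0.0014,0,0.042,0,0,0,0.0014,0,0.042,0,0,0],
)

```text
time: 8.3
eef_pos: [0.4698, -0.3677, 0.1731]
tcp_rot: [0.975, 0.222, 0.0, 0.0]
contact_force: [-0.1, -0.5, -2.2]
opening: 0.702
finger_force: 5.2
```

Run:
```python
from tip import *
im,d,K,W=cam("wrist"); np.savez("pics/w6",im=im,d=d,K=K,W=W)
s=ctrl.get_state();print(s["eef_pos"],s["contact_force"])
P=tip(dict(d=d,K=K,W=W),s)
c=proj([.4687,-.3681,.034],K,W).astype(int)
save("w6.png",cv2.resize(im[c[1]-45:c[1]+45,c[0]-60:c[0]+60],(800,600),interpolation=cv2.INTER_CUBIC))
```

```text
[ 0.4700848  -0.36798851  0.17389037] [-0.54667002 -0.55482916 -1.85695837]
z 0.098 16 x -0.002 0.0012 y -0.0078 0.008
z 0.100 9 x -0.0002 0.0013 y -0.0086 0.0088
z 0.102 11 x 0.0004 0.0014 y -0.0087 0.0081
z 0.104 11 x 0.0002 0.0015 y -0.008 0.0082
z 0.106 17 x -0.0017 0.0013 y -0.0089 0.0091
z 0.108 10 x 0.0005 0.0012 y -0.0074 0.0083
z 0.110 6 x -0.0003 0.0008 y -0.0082 0.0084
z 0.112 14 x -0.0005 0.0011 y -0.0074 0.0076
z 0.114 20 x -0.0057 0.0011 y -0.0075 0.0069
z 0.116 13 x -0.007 0.0009 y -0.0059 0.0029
z 0.118 22 x -0.0069 0.001 y -0.0044 0.0046
z 0.120 7 x -0.0067 0.0011 y -0.0028 0.0054
z 0.122 21 x -0.006 0.0013 y -0.0061 0.0063
z 0.124 15 x -0.0061 0.0009 y -0.0053 0.0063
z 0.126 4 x -0.0072 0.0006 y -0.0045 -0.0012
```

View pics/w6.png

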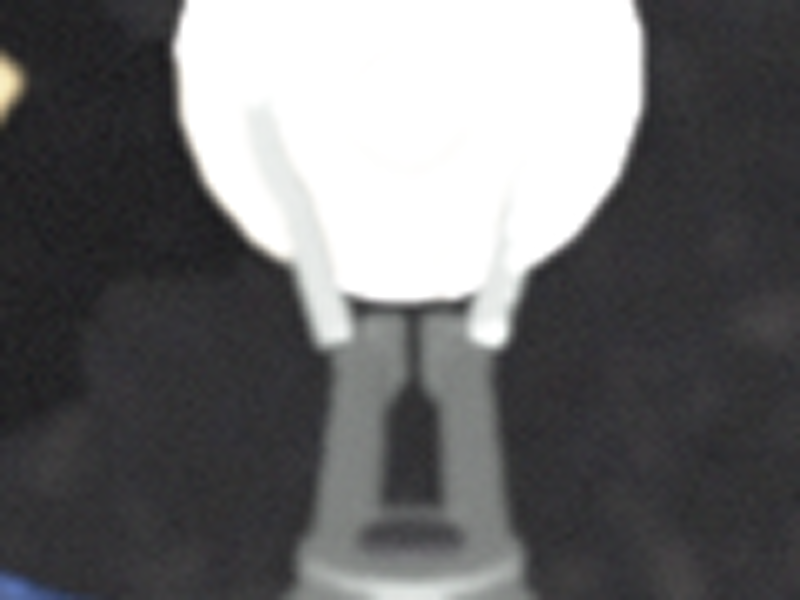

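The picture shows the closed tips (355–495, 320) lying midway between the two lug ends at (330,335) and (490,335). I lower the rest of the way.

Emit:
carry_out(
  deltas=[0.001,0,0.008,0,0,0,0.001,0,0.016,0,0,0,0.001,0,0.0225,0,0,0,0.001,0,0.0225,0,0,0,0.001,0,0.0225,0,0,0],
)

```text
time: 8.98
eef_pos: [0.4711, -0.3677, 0.1517]
tcp_rot: [0.975, 0.222, 0.001, 0.001]
contact_force: [-0.5, -0.1, -0.9]
opening: 0.701
finger_force: 5.2
```

Run:
```python
from tip import *
im,d,K,W=cam("wrist"); np.savez("pics/w7",im=im,d=d,K=K,W=W)
s=ctrl.get_state();print(s["eef_pos"],s["contact_force"],s["wrist_torque"],s["opening"])
P=cloud(d,K,W)
print(lugs(P,d,(.4915,-.357)))
tip(dict(d=d,K=K,W=W),s)
```

```text
[ 0.47122951 -0.36778591  0.15195431] [-0.59176053  0.4368091  -1.17521913] [ 0.04491427  0.01485307 -0.03314407] 0.7026692698093392
pilot c [ 0.48841601 -0.3602414 ] ring c [ 0.48924088 -0.35882338] R 0.019481295445230803 z 0.0341081851252506 pilot z 0.03819209568402637 151
lug n 61 mean [ 0.46695233 -0.36405365] dir deg 158.60986102972055 t -0.04141387651178316 0.009065167569881415 end [ 0.45851159 -0.36074743]
lug n 90 mean [ 0.50494471 -0.3440984 ] dir deg -45.50674495653849 t -0.0167325556765937 0.015860447528724817 end [ 0.51606012 -0.35541218]
ring +x yaw from dirs 0.9870 from centre -0.9644
 lug x -0.0316..0.0100 |y| 0.0010..0.0261
 lug x 0.0110..0.0218 |y| 0.0002..0.0249
(array([ 0.48924088, -0.35882338]), array([ 0.48594852, -0.35407602]), array([0.55118638, 0.83438215]))
z 0.098 12 x -0.0028 0.0012 y -0.0082 0.0092
z 0.100 13 x -0.0002 0.0013 y -0.0075 0.0085
z 0.102 8 x 0.0005 0.0013 y -0.0084 0.0086
z 0.104 11 x 0.0002 0.0014 y -0.0076 0.0078
z 0.106 16 x -0.0007 0.0012 y -0.0085 0.0095
z 0.108 6 x -0.0019 0.0013 y -0.0078 0.0095
z 0.110 10 x -0.0003 0.0013 y -0.007 0.0088
z 0.112 16 x -0.006 0.0011 y -0.0071 0.0073
z 0.114 21 x -0.007 0.0012 y -0.0055 0.0049
z 0.116 131 x -0.0073 0.012 y -0.016 0.0154
z 0.118 152 x -0.0085 0.012 y -0.016 0.0154
z 0.120 187 x -0.006 0.012 y -0.0137 0.0114
z 0.122 124 x -0.0073 0.0118 y -0.0129 0.0107
z 0.124 11 x -0.0059 0.001 y -0.004 0.0051
```

Emit:
carry_out(
  deltas=[0,0,0,0,0,0,0,0,0,0,0,0,0,0,0,0,0,0],
  grip=55,
  grip_force=30,
)

```text
time: 9.4
eef_pos: [0.4712, -0.3678, 0.152]
tcp_rot: [0.975, 0.222, 0.001, 0.001]
contact_force: [-0.7, 0.2, -0.5]
opening: 0.551
finger_force: 12.0
```

```bash
cat > pr.py <<'E'
from tip import *
import sys
n=sys.argv[1]
im,d,K,W=cam("wrist"); np.savez("pics/"+n,im=im,d=d,K=K,W=W)
s=ctrl.get_state();print(s["time"],s["eef_pos"],s["contact_force"],s["opening"],s["finger_force"])
P=cloud(d,K,W);M=R.from_quat(s["tcp_rot"]).as_matrix();Q=(P-s["eef_pos"])@M
b=(d>0)&(abs(Q[...,0]+.003)<.004)&(abs(Q[...,1])<.04)
for lo in np.arange(.10,.136,.002):
    q=Q[b&(Q[...,2]>=lo)&(Q[...,2]<lo+.002)]
    if len(q)>2: print("z %.3f"%lo,len(q),"y",np.sort(q[:,1])[::max(1,len(q)//8)].round(4))
# ring points: tool x>2mm
b=(d>0)&(Q[...,0]>.003)&(Q[...,0]<.06)&(abs(Q[...,1])<.035)&(Q[...,2]>.105)&(Q[...,2]<.124)
q=Q[b]; print(len(q)); 
for lo in np.arange(.003,.056,.004):
    r=q[(q[:,0]>=lo)&(q[:,0]<lo+.004)]
    if len(r)>2: print("x %.3f"%lo,len(r),"y",r[:,1].min().round(4),r[:,1].max().round(4),"z med",np.median(r[:,2]).round(4),np.percentile(r[:,2],[5,95]).round(4))
E
python3 pr.py w8
```

```text
9.45 [ 0.4711736  -0.36779965  0.15199339] [ 0.43801158  0.26077878 -0.64960853] 0.5539243147402497 12.018330968858209
z 0.100 6 y [-0.0134 -0.0104 -0.0089  0.0102  0.0148  0.0148]
z 0.102 12 y [-0.0136 -0.012  -0.0082  0.0118  0.0125  0.0141  0.0149  0.0149  0.0149
  0.0149  0.0149  0.015 ]
z 0.104 10 y [-0.0129 -0.0121 -0.0113 -0.0106 -0.0098 -0.009   0.0096  0.0103  0.0127
  0.015 ]
z 0.106 8 y [-0.0137 -0.0122 -0.0106  0.0112  0.0128  0.0136  0.0144  0.0151]
z 0.108 6 y [-0.0138 -0.013  -0.0115 -0.0091  0.0113  0.0152]
z 0.110 11 y [-0.0148 -0.0148 -0.0147 -0.014  -0.0132 -0.0116 -0.0108 -0.01    0.0129
  0.0145  0.0153]
z 0.112 9 y [-0.014  -0.0124 -0.0117 -0.0109 -0.0101  0.0115  0.0131  0.0139  0.0147]
z 0.114 3 y [0.0123 0.014  0.0155]
z 0.116 13 y [-0.0134 -0.0126 -0.011  -0.0102 -0.0094 -0.0094 -0.0094  0.0108  0.0108
  0.0108  0.0116  0.0132  0.0149]
z 0.118 21 y [-0.0169 -0.0168 -0.016  -0.0152 -0.0136 -0.0111  0.0109  0.015   0.0166
  0.0174  0.0183]
z 0.120 39 y [-0.017  -0.0161 -0.0153 -0.0096 -0.0087  0.0102  0.0134  0.0167  0.0169
  0.0176]
z 0.122 12 y [-0.0163 -0.0
[... 163 characters left out ...]
.0114 -0.0106 -0.0097 -0.0089  0.0103  0.012 ]
z 0.128 7 y [-0.0124 -0.0115 -0.0107 -0.0098  0.0113  0.0121  0.0137]
2313
x 0.003 159 y -0.0185 0.0191 z med 0.1215 [0.1184 0.1229]
x 0.007 217 y -0.0198 0.0204 z med 0.1214 [0.1177 0.1229]
x 0.011 246 y -0.0221 0.0219 z med 0.1213 [0.117  0.1227]
x 0.015 262 y -0.0227 0.0232 z med 0.1208 [0.1136 0.1227]
x 0.019 289 y -0.0226 0.0233 z med 0.1168 [0.1132 0.1226]
x 0.023 277 y -0.0225 0.0232 z med 0.1162 [0.1135 0.1227]
x 0.027 297 y -0.0216 0.0224 z med 0.1186 [0.1139 0.1227]
x 0.031 228 y -0.0202 0.0208 z med 0.1211 [0.1136 0.123 ]
x 0.035 185 y -0.0168 0.0173 z med 0.1137 [0.1126 0.1207]
x 0.039 153 y -0.012 0.0127 z med 0.1133 [0.1119 0.1227]
```

Emit:
carry_out(
  deltas=[0,0,-0.0015,0,0,0,0,0,-0.003,0,0,0,0,0,-0.003,0,0,0],
)

```text
time: 9.82
eef_pos: [0.471, -0.3675, 0.1546]
tcp_rot: [0.975, 0.222, 0.001, 0.001]
contact_force: [-0.3, -0.2, -1.3]
opening: 0.555
finger_force: 11.8
```

```bash
python3 pr.py w9
```

```text
9.875 [ 0.47100857 -0.36745158  0.15450499] [ 0.42904157 -0.23992248 -1.75552304] 0.555999087073331 11.764746656263014
z 0.100 6 y [-0.0135 -0.0089 -0.0081  0.0118  0.0148  0.0148]
z 0.102 7 y [-0.0135  0.0095  0.0141  0.0149  0.0149  0.015   0.015 ]
z 0.104 5 y [-0.0137 -0.009   0.0142  0.015   0.0151]
z 0.106 10 y [-0.0138 -0.013  -0.0122 -0.0106 -0.0099 -0.0091  0.012   0.0136  0.0144
  0.0151]
z 0.108 4 y [-0.0139  0.0105  0.0105  0.0152]
z 0.110 9 y [-0.0148 -0.0148 -0.0148 -0.0131 -0.0115 -0.01   -0.0092  0.0122  0.0153]
z 0.112 11 y [-0.0149 -0.0148 -0.0125 -0.0117 -0.0109 -0.0101  0.0114  0.0122  0.0131
  0.0138  0.0147]
z 0.114 5 y [-0.0118  0.0108  0.0116  0.014   0.0155]
z 0.116 8 y [-0.0126 -0.0102 -0.0094 -0.0094  0.0108  0.0124  0.0132  0.0148]
z 0.118 9 y [-0.016  -0.0152 -0.0127 -0.0119 -0.0103 -0.0095  0.0109  0.0117  0.0141]
z 0.120 34 y [-0.017  -0.0162 -0.0154 -0.0144  0.0159  0.0167  0.0168  0.0175  0.0176]
z 0.122 21 y [-0.0112 -0.0096 -0.0088 -0.0088 -0.0088 -0.0088  0.0102  0.0102  0.0103
  0.0119  0.0135]
z 0.124 9 y [-0.0122 -0.0122 -0.0113 -0.0105 -0.0097  0.0111  0.012   0.0128  0.0136]
z 0.128 8 y [-0.0115 -0.0106 -0.0098 -0.009   0.0112  0.0121  0.0129  0.0138]
1489
x 0.003 84 y -0.0185 0.0191 z med 0.1212 [0.1196 0.1239]
x 0.007 115 y -0.02 0.0198 z med 0.1212 [0.1198 0.1239]
x 0.011 126 y -0.0215 0.022 z med 0.121 [0.1195 0.1239]
x 0.015 162 y -0.0222 0.0228 z med 0.1201 [0.1159 0.1237]
x 0.019 182 y -0.0229 0.0227 z med 0.119 [0.1155 0.1238]
x 0.023 196 y -0.0221 0.0226 z med 0.119 [0.1157 0.1238]
x 0.027 185 y -0.0219 0.0217 z med 0.1198 [0.1163 0.1239]
x 0.031 129 y -0.0195 0.0201 z med 0.1203 [0.1189 0.1239]
x 0.035 164 y -0.017 0.0176 z med 0.1196 [0.1187 0.1238]
x 0.039 138 y -0.0132 0.0137 z med 0.1196 [0.1184 0.1223]
x 0.043 8 y -0.0021 0.0034 z med 0.1228 [0.1216 0.1233]
```

Emit:
carry_out(
  deltas=[0,0,-0.0008,0,0,0,0,0,-0.0016,0,0,0,0,0,-0.002,0,0,0,0,0,-0.002,0,0,0],
  grip=30,
  grip_force=32,
)

```text
time: 10.38
eef_pos: [0.471, -0.3676, 0.1566]
tcp_rot: [0.975, 0.222, 0.001, 0.001]
contact_force: [0.3, -0.4, -1.4]
opening: 0.413
finger_force: 34.4
```

```bash
python3 pr.py w10 | grep -v "^z 0.10"
```

```text
10.425 [ 0.4710126  -0.36756127  0.15657074] [ 0.21659761 -0.07210573 -2.18712331] 0.41630414882825306 34.38929253257811
  0.0204]
z 0.110 17 y [-0.0205 -0.0204 -0.0203 -0.0179 -0.0156  0.0177  0.0192  0.0209  0.0217]
z 0.112 18 y [-0.0206 -0.0205 -0.0189 -0.0181  0.0195  0.0226  0.0226  0.0227  0.0228]
z 0.114 10 y [-0.0206 -0.0197 -0.0174 -0.0166  0.018   0.0187  0.0204  0.0211  0.0212
  0.022 ]
z 0.116 6 y [-0.0191 -0.0183  0.0189  0.0197  0.0205  0.0222]
z 0.118 6 y [-0.0208 -0.0201 -0.0176 -0.0169 -0.0168  0.0182]
z 0.120 19 y [-0.0221 -0.0219 -0.021  -0.0194 -0.0177  0.0183  0.0199  0.0216  0.0233
  0.0242]
z 0.122 40 y [-0.023  -0.0228 -0.022  -0.0187  0.0193  0.0234  0.0243  0.0251]
z 0.124 8 y [-0.023  -0.023  -0.0222 -0.0179 -0.0172 -0.0171  0.0202  0.0253]
z 0.126 4 y [-0.0181 -0.0164  0.0195  0.0204]
z 0.128 3 y [-0.0166  0.0189  0.0206]
z 0.130 4 y [-0.0183 -0.0176  0.019   0.0199]
1117
x 0.003 57 y -0.0236 0.025 z med 0.1227 [0.1216 0.1237]
x 0.007 57 y -0.0235 0.0249 z med 0.1227 [0.1215 0.1237]
x 0.011 63 y -0.0249 0.0263 z med 0.1223 [0.1213 0.1235]
x 0.015 107 y -0.0248 0.027 z med 0.1214 [0.1177 0.1231]
x 0.019 159 y -0.0255 0.027 z med 0.1196 [0.1179 0.1227]
x 0.023 168 y -0.0246 0.026 z med 0.1198 [0.1177 0.1228]
x 0.027 149 y -0.0229 0.025 z med 0.1211 [0.1181 0.1228]
x 0.031 108 y -0.0213 0.0225 z med 0.1214 [0.1206 0.1227]
x 0.035 187 y -0.0172 0.0184 z med 0.1213 [0.1201 0.1225]
x 0.039 62 y -0.0108 0.0113 z med 0.1213 [0.1202 0.1234]
```

Emit:
carry_out(
  deltas=[0,0,-0.005,0,0,0,0,0,-0.014,0,0,0,0,0,-0.025,0,0,0,0,0,-0.04,0,0,0,0,0,-0.06,0,0,0],
)

```text
time: 11.05
eef_pos: [0.4709, -0.3674, 0.2179]
tcp_rot: [0.975, 0.222, 0.001, 0.001]
contact_force: [0.7, -0.5, -1.7]
opening: 0.415
finger_force: 34.4
```

Emit:
carry_out(
  deltas=[0,0,-0.015,0,0,0,0,0,-0.03,0,0,0,0,0,-0.03,0,0,0,0,0,-0.03,0,0,0],
)

```text
time: 11.55
eef_pos: [0.4706, -0.3672, 0.246]
tcp_rot: [0.975, 0.222, 0.0, 0.0]
contact_force: [-1.1, 0.4, -2.3]
opening: 0.411
finger_force: 34.4
```

```bash
python3 pr.py w11 | grep -v "^z 0.1"
python3 - <<'E'
from h import *
f=np.load("pics/w11.npz");im=f["im"];save("w11.png",im[60:360,100:460]); print(ctrl.get_state()["tcp_rot"])
E
```

```text
11.6 [ 0.47052359 -0.36708918  0.24556957] [ 0.1632331  -0.36233612 -2.02681045] 0.41296471691329106 34.38721928279847
  0.0205  0.0206]
  0.0197  0.0204  0.0205  0.0205  0.0206]
  0.0207]
  0.0217  0.0217  0.0217  0.0217  0.0218  0.0219]
  0.0227  0.0228]
  0.0221  0.0228  0.023   0.023   0.023   0.023 ]
  0.0224]
  0.0236  0.0243]
  0.0254]
810
x 0.003 60 y -0.0234 0.0252 z med 0.1224 [0.1212 0.1235]
x 0.007 56 y -0.0234 0.0251 z med 0.1222 [0.1211 0.1231]
x 0.011 63 y -0.0248 0.0265 z med 0.1218 [0.1206 0.1231]
x 0.015 60 y -0.0247 0.0272 z med 0.1218 [0.1205 0.1227]
x 0.019 61 y -0.0245 0.0272 z med 0.1215 [0.1205 0.1227]
x 0.023 67 y -0.0244 0.0262 z med 0.1216 [0.1203 0.1224]
x 0.027 78 y -0.0227 0.0252 z med 0.1213 [0.1199 0.1226]
x 0.031 108 y -0.021 0.0227 z med 0.1211 [0.1201 0.1224]
x 0.035 190 y -0.017 0.0186 z med 0.1211 [0.1198 0.1223]
x 0.039 67 y -0.0106 0.0124 z med 0.1211 [0.1196 0.1237]
[9.75155300e-01 2.21522274e-01 1.15909332e-04 9.44791226e-05]
```

View pics/w11.png

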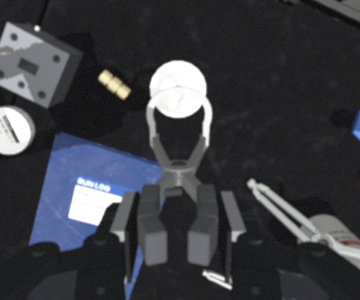

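The spread ring hangs on the tips, clear and level above the spool (bow at (180,90), lugs at the tips (150,140)/(208,138)).

```bash
cat > bore.py <<'E'
from tip import *
from scipy.optimize import minimize
def bore(P,d,s,zl=(.117,.126)):
    M=R.from_quat(s["tcp_rot"]).as_matrix();Q=(P-s["eef_pos"])@M
    q=Q[(d>0)&(Q[...,0]>.001)&(Q[...,0]<.05)&(abs(Q[...,1])<.032)&(Q[...,2]>zl[0])&(Q[...,2]<zl[1])][:,:3]
    f=lambda c:-np.sort(np.hypot(q[:,0]-c[0],q[:,1]-c[1]))[:8].mean()
    r=minimize(f,[.02,.001],method="Nelder-Mead")
    bw=q[q[:,0]>.03]; a=abs(bw[:,1])<.006
    A=np.c_[q,np.ones(len(q))][:,[0,1,3]]; pl=np.linalg.lstsq(A,q[:,2],rcond=None)[0]
    print("free circle",r.x.round(4),-r.fun,"bow x",np.percentile(bw[a][:,0],[2,98]).round(4),"plane",pl.round(4),"ring top z at c",(pl@[*r.x,1]).round(4))
E
python3 - <<'E'
from bore import *
f=np.load("pics/w11.npz");s=ctrl.get_state();bore(cloud(f["d"],f["K"],f["W"]),f["d"],s)
f=np.load("pics/w1.npz");P=cloud(f["d"],f["K"],f["W"])
m=(f["d"]>0)&(P[...,2]>.06)&(P[...,2]<.1)&(np.hypot(P[...,0]-.527,P[...,1]+.0)<.07)
q=P[m]; 
for n in ["w1","w2","top"]:
    f=np.load(f"pics/{n}.npz");P=cloud(f["d"],f["K"],f["W"])
    c=np.array([.525,-.003])
    for k in range(6):
        m=(f["d"]>0)&(P[...,2]>.08)&(P[...,2]<.094)&(np.hypot(P[...,0]-c[0],P[...,1]-c[1])<.03); q=P[m]
        if len(q)==0: break
        c=(q[:,:2].min(0)+q[:,:2].max(0))/2
    print(n,len(q),"c",c,"ext",np.ptp(q[:,:2],0) if len(q) else 0,"median",np.median(q,0) if len(q) else 0)
    pl=P[(f["d"]>0)&(P[...,2]>.052)&(P[...,2]<.060)&(np.hypot(P[...,0]-.525,P[...,1])<.08)]
    if len(pl)>50:
        print("  plate",(pl[:,:2].min(0)+pl[:,:2].max(0))/2,np.ptp(pl[:,:2],0))
    v=P[(f["d"]>0)&(P[...,2]>.068)&(P[...,2]<.085)&(np.hypot(P[...,0]-.525,P[...,1])<.06)&(np.hypot(P[...,0]-.525,P[...,1])>.035)]
E
```

```text
free circle [0.0156 0.0012] 0.02026411245287783 bow x [0.0358 0.0412] plane [-0.0378 -0.0065  0.1225] ring top z at c 0.1219
w1 733 c [0.53721236 0.00595458] ext [0.03543604 0.03568339] median [0.53721741 0.00760534 0.08825804]
  plate [0.53739329 0.0065796 ] [0.11568557 0.11440886]
w2 844 c [0.53701134 0.00487992] ext [0.03489737 0.0350895 ] median [0.53808478 0.00203363 0.08841994]
  plate [0.53701155 0.00565086] [0.1144242  0.11519428]
top 120 c [0.53894643 0.00351919] ext [0.03390021 0.03446752] median [0.5372349  0.00311281 0.08732292]
  plate [0.5389005  0.00361637] [0.1132834  0.11278151]
```

Run:
```python
from bore import *
Q=[]
for n in ["top","scene","w1","w2"]:
    f=np.load(f"pics/{n}.npz");P=cloud(f["d"],f["K"],f["W"])[f["d"]>0]
    P=P[(P[:,2]>.15)&(P[:,0]>.4)&(P[:,0]<.85)&(abs(P[:,1])<.45)]
    for y in np.arange(-.45,.4,.05):
        q=P[(P[:,1]>=y)&(P[:,1]<y+.05)&(P[:,0]>.5)]
        if len(q)>15: print(n,"y %.2f"%y,len(q),"x min %.3f"%np.percentile(q[:,0],3),"z max %.3f"%q[:,2].max())
M=R.from_quat(ctrl.get_state()["tcp_rot"]).as_matrix()
yaw=-1.122; ty=np.array([np.cos(yaw),np.sin(yaw)]);tx=np.array([-ty[1],ty[0]])
c=np.array([.537,.0055])-.0157*tx-.0012*ty; print(c)
rows([*c,.246],yaw)
```

```text
top y -0.45 2486 x min 0.627 z max 0.394
top y -0.40 3131 x min 0.626 z max 0.394
top y -0.25 85 x min 0.675 z max 0.429
top y -0.20 2811 x min 0.639 z max 0.450
top y -0.15 2750 x min 0.639 z max 0.450
top y -0.10 2778 x min 0.639 z max 0.452
top y -0.05 1944 x min 0.639 z max 0.451
top y -0.00 428 x min 0.733 z max 0.425
top y 0.05 991 x min 0.733 z max 0.426
top y 0.10 989 x min 0.733 z max 0.426
top y 0.15 990 x min 0.733 z max 0.426
top y 0.20 996 x min 0.733 z max 0.426
top y 0.25 985 x min 0.733 z max 0.425
top y 0.30 984 x min 0.733 z max 0.426
top y 0.35 1011 x min 0.733 z max 0.425
scene y -0.45 2477 x min 0.625 z max 0.390
scene y -0.40 1793 x min 0.623 z max 0.391
scene y -0.25 492 x min 0.662 z max 0.442
scene y -0.20 6033 x min 0.638 z max 0.447
scene y -0.15 1819 x min 0.636 z max 0.448
scene y -0.10 1697 x min 0.636 z max 0.448
scene y -0.05 1073 x min 0.637 z max 0.448
scene y 0.05 270 x min 0.731 z max 0.424
scene y 0.10 939 x min 0.733 z max 0.424
scene y 0.15 895 x min 0.733 z max 0.424
scene y 0.20 826 x min 0.733 z max 0.424
scene y 0.25 797 x min 0.734 z max 0.424
scene y 0.30 744 x min 0.734 z max 0.424
scene y 0.35 709 x min 0.733 z max 0.424
w1 y -0.20 516 x min 0.639 z max 0.194
w1 y -0.15 1354 x min 0.639 z max 0.219
w1 y -0.10 2537 x min 0.639 z max 0.247
w1 y -0.05 7360 x min 0.639 z max 0.402
w1 y -0.00 17191 x min 0.501 z max 0.425
w2 y -0.45 1595 x min 0.625 z max 0.270
w2 y -0.40 4426 x min 0.624 z max 0.277
w2 y -0.35 6508 x min 0.501 z max 0.419
w2 y -0.30 13205 x min 0.503 z max 0.426
w2 y -0.25 13033 x min 0.503 z max 0.426
w2 y -0.20 7623 x min 0.501 z max 0.418
w2 y -0.15 1568 x min 0.638 z max 0.219
w2 y -0.10 1505 x min 0.639 z max 0.219
w2 y -0.05 359 x min 0.639 z max 0.200
[ 5.22334113e-01 -2.30773584e-04]
yaw0 -1.1240 dist 0.3705 full [ 0.2052 -0.3085 -0.0005] [ 0.0002 -0.0002 -0.002 ] step/5 [ 0.041  -0.0617 -0.0001] [ 0.     -0.     -0.0004]
```

Run:
```python
from bore import *
yaw=-.522; ty=np.array([np.cos(yaw),np.sin(yaw)]);tx=np.array([-ty[1],ty[0]])
c=np.array([.537,.0055])-.0157*tx-.0012*ty; print(c)
rows([.478,-.18,.25],yaw)
```

```text
[ 0.52813156 -0.00751079]
yaw0 -1.1240 dist 0.1873 full [ 0.0876 -0.1655 -0.0045] [ 3.00e-04 -1.00e-04 -6.02e-01] step/5 [ 0.0175 -0.0331 -0.0009] [ 1.000e-04 -0.000e+00 -1.204e-01]
```

Emit:
carry_out(
  deltas=[0.0175,-0.033,-0.001,0,0,-0.12,0.035,-0.066,-0.002,0,0,-0.24,0.0525,-0.099,-0.003,0,0,-0.36,0.07,-0.132,-0.004,0,0,-0.48,0.0875,-0.1655,-0.0045,0,0,-0.6],
)

```text
time: 12.22
eef_pos: [0.4778, -0.179, 0.2499]
tcp_rot: [0.865, 0.501, -0.0, 0.0]
contact_force: [-0.3, -0.4, -2.3]
opening: 0.41
finger_force: 34.4
```

Run:
```python
from bore import *
rows([.528,-.0075,.26],-.522)
```

```text
yaw0 -0.5203 dist 0.1790 full [ 0.1737 -0.0417 -0.0102] [0.0004 0.0003 0.0017] step/5 [ 0.0347 -0.0083 -0.002 ] [0.0001 0.0001 0.0003]
```

Emit:
carry_out(
  deltas=[0.035,-0.0083,-0.002,0,0,0,0.07,-0.0166,-0.004,0,0,0,0.104,-0.025,-0.006,0,0,0,0.139,-0.0333,-0.008,0,0,0,0.174,-0.0417,-0.01,0,0,0.001],
)

```text
time: 12.85
eef_pos: [0.529, -0.0076, 0.2597]
tcp_rot: [0.866, 0.499, -0.0, 0.0]
contact_force: [0.7, -0.3, -0.5]
opening: 0.41
finger_force: 34.4
```

Emit:
carry_out(
  deltas=[0,0,0,0,0,0,0,0,0,0,0,0,0,0,0,0,0,0],
)

```text
time: 13.22
eef_pos: [0.5289, -0.0097, 0.2602]
tcp_rot: [0.867, 0.499, -0.0, 0.001]
contact_force: [0.2, 0.2, -2.2]
opening: 0.413
finger_force: 34.4
```

```bash
cat > sp.py <<'E'
from bore import *
import sys
n=sys.argv[1]
im,d,K,W=cam("wrist"); np.savez("pics/"+n,im=im,d=d,K=K,W=W); s=ctrl.get_state()
print(s["time"],s["eef_pos"],s["contact_force"],s["opening"],s["finger_force"])
P=cloud(d,K,W); bore(P,d,s)
M=R.from_quat(s["tcp_rot"]).as_matrix();Q=(P-s["eef_pos"])@M
c=np.array([.537,.0055])
for k in range(4):
    m=(d>0)&(P[...,2]>.082)&(P[...,2]<.092)&(np.hypot(P[...,0]-c[0],P[...,1]-c[1])<.024); q=P[m]; c=(q[:,:2].min(0)+q[:,:2].max(0))/2
t=q[q[:,2]>.087]
print("spindle n",len(q),"c",c,"ext",np.ptp(q[:,:2],0),"top",np.median(t,0))
cen,rad=cv2.minEnclosingCircle((q[:,:2]*1000).astype(np.float32)); print("enc",cen,rad)
pl=P[(d>0)&(P[...,2]>.053)&(P[...,2]<.059)&(np.hypot(P[...,0]-c[0],P[...,1]-c[1])<.065)]
print("plate enc",cv2.minEnclosingCircle((pl[:,:2]*1000).astype(np.float32)))
print("spindle in tool",(M.T@(np.array([*c,.074])-s["eef_pos"])).round(4))
E
python3 sp.py w12
```

```text
13.275 [ 0.52896264 -0.00972752  0.2603612 ] [ 0.25312177 -0.73391664 -1.94023052] 0.41449371546274627 34.38689618837088
free circle [0.0158 0.0004] 0.02032449929734339 bow x [0.0362 0.0414] plane [-0.0217 -0.0094  0.123 ] ring top z at c 0.1226
spindle n 862 c [0.5372858  0.00577965] ext [0.03483017 0.03549611] top [0.5366083  0.00480747 0.08866252]
enc (537.3712768554688, 5.811390399932861) 17.868179321289062
plate enc ((537.451171875, 5.687008380889893), 57.976539611816406)
spindle in tool [ 0.0178 -0.0009  0.1863]
```

Emit:
carry_out(
  deltas=[0.002,-0.0016,0.012,0,0,0,0.002,-0.0016,0.024,0,0,0,0.002,-0.0016,0.034,0,0,0,0.002,-0.0016,0.04,0,0,0,0.002,-0.0016,0.04,0,0,0],
)

```text
time: 13.9
eef_pos: [0.5286, -0.0063, 0.2199]
tcp_rot: [0.866, 0.499, -0.0, 0.001]
contact_force: [-0.3, 0.2, -1.9]
opening: 0.413
finger_force: 34.4
```

```bash
python3 sp.py w13
python3 - <<'E'
from h import *
f=np.load("pics/w13.npz");im=f["im"];s=ctrl.get_state();u,v=proj([.5374,.0058,.09],f["K"],f["W"]).astype(int)
save("w13.png",cv2.resize(im[v-60:v+60,u-80:u+80],(800,600),interpolation=cv2.INTER_CUBIC))
E
```

```text
13.95 [ 0.52894603 -0.00637749  0.22054728] [ 0.54558161 -0.13436669 -1.70652957] 0.41346819316039746 34.38767570536584
free circle [ 0.0157 -0.0001] 0.020298108581345203 bow x [0.0361 0.0413] plane [-0.027  -0.0052  0.1237] ring top z at c 0.1232
spindle n 1356 c [0.53390199 0.0037728 ] ext [0.04226142 0.03982021] top [0.53782262 0.00636386 0.08858838]
enc (534.7689819335938, 2.5537402629852295) 22.015779495239258
plate enc ((537.4033203125, 6.085326671600342), 57.69926834106445)
spindle in tool [ 0.0114 -0.0011  0.1465]
```

View pics/w13.png

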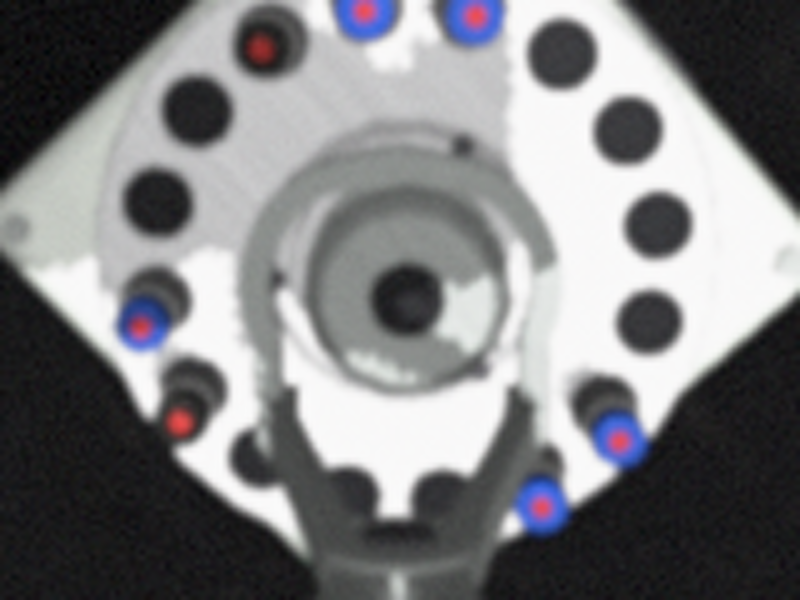

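The ring (inner edges 280–525) surrounds the spindle (308–508) nearly concentrically from above; I let it settle and check the offset numerically.

Emit:
carry_out(
  deltas=[0,0,0,0,0,0,0,0,0,0,0,0],
)

```text
time: 14.2
eef_pos: [0.5292, -0.0064, 0.2212]
tcp_rot: [0.866, 0.499, 0.001, 0.001]
contact_force: [-1.4, -0.1, -1.0]
opening: 0.409
finger_force: 34.4
```

```bash
sed -i 's/<.024); q=P/<.0188); q=P/' sp.py; python3 sp.py w14
python3 - <<'E'
from bore import *
f=np.load("pics/w14.npz");d=f["d"];P=cloud(d,f["K"],f["W"]);s=ctrl.get_state()
M=R.from_quat(s["tcp_rot"]).as_matrix();Q=(P-s["eef_pos"])@M
print("spindle tool", (M.T@(np.array([.5374,.0058,.074])-s["eef_pos"])).round(4))
t=Q[(d>0)&(P[...,2]>.0872)&(P[...,2]<.0905)&(np.hypot(P[...,0]-.5374,P[...,1]-.0058)<.018)]
print(len(t),t.min(0),t.max(0),(t.min(0)+t.max(0))/2)
E
```

```text
14.25 [ 0.52914184 -0.00641584  0.22114231] [-0.08035679  0.83380354 -1.67977971] 0.4165086187345721 34.386563510634005
free circle [0.0158 0.0007] 0.020295802741083648 bow x [0.0362 0.0415] plane [-0.0247 -0.0059  0.1229] ring top z at c 0.1225
spindle n 1336 c [0.53736358 0.00578001] ext [0.03525687 0.0352725 ] top [0.53760731 0.0062748  0.08859538]
enc (537.5271606445312, 5.89594030380249) 17.9222469329834
plate enc ((537.3118286132812, 5.784993648529053), 58.003929138183594)
spindle in tool [0.0147 0.0006 0.1471]
spindle tool [0.0148 0.0006 0.1471]
989 [-0.00120605 -0.01436797  0.13070746] [0.03056088 0.01610386 0.13395174] [0.01467742 0.00086795 0.1323296 ]
```

Emit:
carry_out(
  deltas=[-0.0012,0,0.002,0,0,0,-0.0012,0,0.005,0,0,0,-0.0012,0,0.008,0,0,0,-0.0012,0,0.011,0,0,0,-0.0012,0,0.011,0,0,0],
)

```text
time: 14.88
eef_pos: [0.5281, -0.0074, 0.2092]
tcp_rot: [0.866, 0.499, -0.0, 0.001]
contact_force: [0.1, -0.2, -1.5]
opening: 0.41
finger_force: 34.4
```

```bash
python3 sp.py w15
```

```text
14.925 [ 0.52824374 -0.00740266  0.20947116] [-0.21060989  0.25725006 -1.41160425] 0.40734519913860534 34.387071914970875
free circle [0.021 0.001] 0.0008953864675677896 bow x [0.0301 0.0411] plane [ 0.0183 -0.0057  0.1215] ring top z at c 0.1219
spindle n 1455 c [0.53722435 0.00600055] ext [0.03557034 0.0351745 ] top [0.53767021 0.00639334 0.08859181]
enc (537.3871459960938, 6.179797172546387) 17.959232330322266
plate enc ((537.588623046875, 5.885697364807129), 57.88258743286133)
spindle in tool [0.0162 0.0008 0.1355]
```

Emit:
carry_out(
  deltas=[0,0,0.003,0,0,0,0,0,0.006,0,0,0,0,0,0.009,0,0,0,0,0,0.0106,0,0,0,0,0,0.0106,0,0,0],
)

```text
time: 15.55
eef_pos: [0.5282, -0.0074, 0.1989]
tcp_rot: [0.866, 0.499, 0.0, 0.001]
contact_force: [0.0, 0.5, -2.6]
opening: 0.412
finger_force: 34.4
```

Emit:
carry_out(
  deltas=[0,0,0,0,0,0,0,0,0,0,0,0,0,0,0,0,0,0],
)

```text
time: 15.92
eef_pos: [0.5284, -0.0075, 0.1992]
tcp_rot: [0.866, 0.499, 0.0, 0.001]
contact_force: [-0.9, -0.3, -2.1]
opening: 0.412
finger_force: 34.4
```

```bash
python3 sp.py w16
python3 - <<'E'
from bore import *
f=np.load("pics/w16.npz");d=f["d"];P=cloud(d,f["K"],f["W"]);s=ctrl.get_state()
M=R.from_quat(s["tcp_rot"]).as_matrix();Q=(P-s["eef_pos"])@M
for lo in np.arange(.003,.045,.004):
    for sg in (-1,1):
        m=(d>0)&(Q[...,0]>=lo)&(Q[...,0]<lo+.004)&(Q[...,1]*sg>(0 if lo>.034 else .016))&(abs(Q[...,1])<.029)&(Q[...,2]>.119)&(Q[...,2]<.127)&(np.hypot(P[...,0]-.5374,P[...,1]-.0058)>.0185)
        q=Q[m]
        if len(q)>4: print("%.3f"%lo,sg,len(q),"y",np.sort(abs(q[:,1]))[[1,-2]].round(4),"ztool",np.median(q[:,2]).round(4),"world top",np.median(P[m][:,2]).round(4))
b=Q[(d>0)&(abs(Q[...,1])<.005)&(Q[...,0]>.03)&(Q[...,0]<.046)&(Q[...,2]>.119)&(Q[...,2]<.127)]
print("bow x",b[:,0].min(),b[:,0].max())
E
```

```text
15.975 [ 0.52839256 -0.007451    0.19915968] [ 0.62273384 -0.25974386 -2.02435492] 0.4141036495666387 34.386882623657584
free circle [-4.68351273e+39 -1.09609660e+37] 4.6835255599500255e+39 bow x [0.0331 0.0414] plane [-0.0255 -0.0084  0.1228] ring top z at c 1.1963232664597176e+38
spindle n 1560 c [0.53737298 0.00591744] ext [0.03530364 0.03551196] top [0.53775488 0.00642912 0.08856442]
enc (537.442626953125, 5.84413480758667) 17.943218231201172
plate enc ((537.4163208007812, 5.79903507232666), 57.86101150512695)
spindle in tool [0.0161 0.0008 0.1252]
0.003 -1 31 y [0.019 0.023] ztool 0.123 world top 0.0761
0.003 1 28 y [0.0205 0.0246] ztool 0.1224 world top 0.0768
0.007 -1 32 y [0.0189 0.0238] ztool 0.1232 world top 0.0759
0.007 1 26 y [0.0204 0.0245] ztool 0.1221 world top 0.0771
0.011 -1 32 y [0.0196 0.0245] ztool 0.1227 world top 0.0764
0.011 1 36 y [0.0204 0.0259] ztool 0.1224 world top 0.0769
0.015 -1 32 y [0.0204 0.0252] ztool 0.1223 world top 0.0768
0.015 1 33 y [0.0217 0.0265] ztool 0.1223 world top 0.0769
0.019 -1 30 y [0.021  0.0251] ztool 0.1224 world top 0.0767
0.019 1 33 y [0.0217 0.0265] ztool 0.1221 world top 0.0771
0.023 -1 34 y [0.0193 0.0249] ztool 0.1225 world top 0.0766
0.023 1 31 y [0.0207 0.0257] ztool 0.122 world top 0.0772
0.027 -1 36 y [0.0168 0.0233] ztool 0.1225 world top 0.0766
0.027 1 40 y [0.0175 0.0246] ztool 0.122 world top 0.0772
0.031 -1 27 y [0.0168 0.0207] ztool 0.1225 world top 0.0766
0.031 1 33 y [0.0166 0.0216] ztool 0.1218 world top 0.0774
0.035 -1 95 y [0.0001 0.0167] ztool 0.1219 world top 0.0772
0.035 1 98 y [0.0007 0.0183] ztool 0.1217 world top 0.0774
0.039 -1 38 y [0.0001 0.011 ] ztool 0.122 world top 0.0771
0.039 1 39 y [0.0007 0.011 ] ztool 0.1219 world top 0.0773
bow x 0.03283185226069478 0.0415420172988273
```

Emit:
carry_out(
  deltas=[-0.0003,0,0.0006,0,0,0,-0.0003,0,0.0006,0,0,0,-0.0003,0,0.0006,0,0,0,-0.0003,0,0.0006,0,0,0],
)

```text
time: 16.48
eef_pos: [0.5282, -0.0077, 0.1985]
tcp_rot: [0.866, 0.499, 0.0, 0.001]
contact_force: [-0.4, 0.1, -2.1]
opening: 0.413
finger_force: 34.4
```

Run:
```python
from h import *
s=ctrl.get_state();print(s["eef_pos"],s["contact_force"],s["wrist_torque"],s["finger_force"],s["opening"],np.abs(s["dq"]).max())
print(ctrl.sign_off())
```

```text
[ 0.52822749 -0.00768689  0.19851163] [-0.42807956  0.14821635 -2.14395164] [-0.00657758  0.02018742  0.02158196] 34.386902237311006 0.4127273249052455 0.001109601891234577
the job is handed in; nothing more can be done
None
```

The job is handed in at about 16.5 s: the pliers hold the ring fully spread and nearly level around the spindle groove, by my last measurement within about 1 mm in height and centring, with no sign of contact with the turret; the hand-in gave no verdict.

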